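# Aim the emergency lamp at the keys and hold full beam

## Task

The power is out: by its handle or housing, turn the head of the emergency lamp to the click that points its lens at the key ring with the two keys lying on the shelf. Then turn the dial on top of the lamp clockwise past its first two clicks to the third, full beam, which springs back when let go, so finish still holding the dial there with the lamp aimed at the keys. Leave everything else on the shelf, the keys included, where it lies.

Things in the scene. Friction and masses are not known exactly. Their poses are not given: they have to be found in the camera images.
- lamp: fixed base of the emergency lamp: a black disc 124 mm across, 22 mm high, screwed to the shelf (two small steel screw tabs at its rear reach 89 mm from its axis), one white tick per click. Origin: centre of its underside on the shelf, on the vertical swivel axis of the head. Its yaw is the direction the lens faces when joint head reads 0.
- head (a joint): swivel of the lamp head about the vertical axis through the origin of lamp, rad; 0 = lens along the base's x axis, grows anticlockwise seen from above, -1.75 to 1.75. Springy clicks hold it at every multiple of 0.349 rad (20 degrees); about 0.37 N m pulls it out of a click, and let go between two it snaps into the nearer.
- aim (a point): on the swivel axis, 76 mm above the shelf, turning with the head: x = the direction in which the lens shines, z up. The head is a grey housing 80 mm wide, from 70 mm behind to 45 mm in front of this axis, its flat top 120 mm above the shelf; at the front a round aluminium lens bezel 86 mm across, reaching 78 mm in front of the axis; on top a handle (rear) and the dial (front).
- lens (a point): centre of the lens face, 80 mm in front of the swivel axis, 76 mm above the shelf; axes as aim
- handle (a point): centre of the handle's bar, 55 mm behind the swivel axis, 159 mm above the shelf; axes as aim. The bar is 16 mm thick front to back, 12 mm high, 84 mm long across the head (along y), on a 10 mm wide post at each end, 64 mm free between them, 33 mm free below it. Pinch it from above with one finger in front and one behind, or push it.
- dial (a joint): selector dial on top of the head, rad, 0 = off, grows clockwise seen from above, end stop at 1.36. Clicks at 0.436 (low) and 0.873 (high), where it stays; the third position, full beam, is at 1.31, next to the end stop, and springs back to about 0.89 when let go. About 0.07 N m passes each click, about 0.14 N m holds the third.
- dial_grip (a point): on the dial's vertical axis, 30 mm in front of the swivel axis, 140 mm above the shelf; x runs along the bar to its end with the white pointer line. Black bar grip 44 mm long, 14 mm thick, 126 to 150 mm above the shelf, on a skirt 40 mm across. At off, x is 2.225 rad anticlockwise of the lens direction. Beside it on the housing: a white line at off, then 1, 2 and 3 dots at the clicks.
- keys: the target: a steel split ring 33 mm across with two steel keys 60 and 52 mm long, lying flat and loose on the shelf about 235 mm from the lamp's axis, in one of four places around the lamp's front, near the direction of a click. Origin: underside of the middle of the bunch.
- dish: bystander: round grey ceramic coin dish, 104 mm across, 22 mm high, some coins in it; origin underside centre
- earbuds: bystander: glossy white rounded earbud case 62 x 48 x 26 mm; origin underside centre
- powerbank: bystander: matte black slab 104 x 68 x 22 mm; origin underside centre
- flashlight: bystander: small aluminium flashlight lying along its x axis, 116 mm long, 29 mm across; origin below its middle, on the shelf
- shoehorn: bystander: flat steel shoehorn lying along its x axis, 165 mm long, 40 mm wide, 4 mm thick; origin underside, near its middle
- sanitizer: bystander: clear pump bottle 56 mm across, 149 mm high; origin underside centre
- plant: bystander: small succulent in a white pot 72 mm across, about 95 mm high; origin underside centre

How it is judged (in metres and radians):
On the way, in this order (a step that is already met when the one before it is completed fails the run):
1. the lamp head stands still, pointing at the keys, before the dial is turned to full beam (y of keys in the frame of aim between -0.042 and 0.042 m and x of keys in the frame of aim above 0.12 m and velocity of joint head between -0.1 and 0.1 rad/s and value of joint dial below 1.15 rad), for 0.3 s.
2. the fingers have turned the dial past two clicks to the third (value of joint dial above 1.15 rad and contact force between the fingers and lamp above 0.5 N), for 0.3 s.
At the end, for the whole second after the job is handed in: lamp head still, lens direction passing within 42 mm of the middle of the key bunch in front of it (the next click misses by over 60 mm); dial held by the fingers (over 0.5 N) beyond 1.15 rad, at the third click; keys and the other things not shifted by more than 30 mm (all of step 2 and y of keys in the frame of aim between -0.042 and 0.042 m and x of keys in the frame of aim above 0.12 m and velocity of joint head between -0.1 and 0.1 rad/s); the arm keeps its last pose, push and grip.
It fails at once if the keys are shifted by more than 30 mm (distance of keys from where it was at the start of the episode above 0.03 m).
It fails at once if another thing on the shelf is shifted by more than 30 mm (distance of any of dish, earbuds, powerbank, flashlight, shoehorn, sanitizer, plant from where it was at the start of the episode above 0.03 m).
It also fails if it takes over 45 s, if anything falls off the work surface, if the arm or the gripper's body presses on something with over 40 N, if the wrist force passes 120 N, or if a joint passes its speed limit or range.

## Robot

A 6-joint arm with a two-finger parallel gripper is mounted at the origin on the work surface. World frame = base frame: x ahead of the robot, y to its left, z up, the work surface at z = 0. Lengths are in mm, angles in degrees, forces in N, time in s.
With the tool pointing down it reaches from about 300 to 850 mm from the base axis. Payload 4.2 kg.
Tool frame: the origin (TCP) lies at the very end of the fingers, on their centre line; the grasp point (between the pads) lies 19 mm behind it; z points along the fingers, y is the direction in which the jaws open and shut (so a half turn about z gives the same grasp; the last joint's range is limited). The gripper opens to 91 mm and grips with 3 to 60 N. Pads are 32 mm wide; open, the fingers measure 118 mm over their backs; the gripper's body (76 mm by 178 mm) begins 60 mm behind the grasp point.
Start: joints at [-67.38, 18.312, 89.639, -0, 72.044, -1.146], TCP at [231.734, -526.253, 213.976] pointing down, gripper open.
Joint ranges: [-177.97, 177.97], [-48.28, 115.42], [12.27, 149.76], [-77.06, 257.06], [2.81, 150.46], [-146.56, 146.56]. Speed limits (degrees/s): [147.25, 147.25, 180, 180, 180, 180].

## Interface

Orientations are given as [roll, pitch, yaw] about the fixed x, y, z axes, in that order (R = Rz(yaw) Ry(pitch) Rx(roll)).
In Python, from workcell import env gives the robot as it stands. The module is installed in compiled form; this text tells all that it offers.
- The arm moves only by the tool arm_command, never from a script. Its argument "targets" is a list of rows, each a list of 5 numbers: the closure, from 0 (fully open) to 1 (shut), then the shift along the tool's x, y, z each as a share of 50 cm, from -1 to 1, then the turn about the tool's z as a share of pi/4 rad, from -1 to 1. A call has 1 to 8 rows; each row is the pose to reach, as a shift and turn from the pose measured when the call began, along the tool's axes at that moment; what a row does not reach only later rows make up. A row lasts 1/12 s, in which the tool goes at most 41.7 mm and 7.16 degrees, less where a joint would pass 70% of its speed; a pose out of reach is approached as far as the arm can. A call with a number of a shift or a turn outside -1 to 1 is refused whole. A call with a gripper value outside its range is refused whole. The fingers move at their own pace and stop on an object; "squeeze" is the grip in N (left out, the last holds). Time passes only in rows, so rows that repeat a pose let the fingers close. It gives the time, the measured TCP pose, the force and the opening at its end, in the units of the state.
- env.state(): the state, without advancing time (a new reading comes with each control period).
- env.grab_frame(name): name is "side" or "top" or "wrist"; returns the picture (480x640x3 uint8, red, green, blue); there is no depth.
- env.camera_params(name): a dict with "camera_matrix" (3x3 intrinsics, pixels), "R" (3x3) and "t" (3): a world point X has camera coordinates R X + t; the wrist camera has in their place "hand_eye" (4x4, takes a point from camera to tool coordinates, whose origin is the TCP and whose axes are the flange's). Camera axes: x right, y down, z forward; pixel columns grow to the right and rows downward; lengths in mm; the calibration is good to about 2 mm. A picture is of the moment at which its call begins: read the wrist's pose just before it. camera_params takes no time and is no camera call.
- env.job_done(): hands the job in, once; it reports no verdict.
The state is a dict: "time_s": time; "qpos": joint angles; "qvel": joint speeds; "effort": joint torques, N m; "ee_pos": TCP position; "ee_rot": TCP orientation; "force": force on the tool from outside, world axes, zero at the start; "torque": the same for the moment, N m; "gripper_width": finger opening in mm.
Only numpy, scipy, OpenCV 4.12 (cv2) and the standard library are available. Lean on these libraries where they do the work, as an engineer would, in place of code of your own. Each camera call takes 0.05 s, during which the arm holds its last target.

## Working session

There is one attempt and no reset: what is moved stays moved. The work goes in short steps, Python scripts to look and compute and a tool call to move; the robot and the scene stay as the last step left them, time stands still between calls to the robot, and variables do not carry over. Pictures are saved under pics/ and viewed, and the job is handed in when it is done.

Besides the shell and the picture viewer there is one more tool, called by a JSON object that holds its "op" and its "data", one argument or row to a line. arm_command: Moves the arm, as the interface text tells. Shift numbers are shares of 50 cm and turn numbers shares of pi/4 rad, none past 1 either way. Its arguments: {"type":"object","properties":{"targets":{"type":"array"},"squeeze":{"type":"number"}},"required":["targets"]}

```bash
mkdir -p pics; python3 - <<'E'
from workcell import env
import cv2
s=env.state();print(s)
for n in("top","side","wrist"):
    cv2.imwrite(f"pics/a_{n}.png",env.grab_frame(n)[:,:,::-1]); print(n,env.camera_params(n))
E
```

```text
{'time_s': 0.0, 'qpos': array([-6.73797041e+01,  1.83482458e+01,  8.97071287e+01, -2.21732334e-03,
        7.20444551e+01, -1.14692544e+00]), 'qvel': array([ 0.10152362,  0.00071894, -0.07285122,  0.0636337 , -0.02117978,
       -0.00011131]), 'effort': array([ 2.06383957e-03, -4.12465417e+01, -2.31970632e+01,  7.27993716e-02,
        4.54833987e-02, -1.42139929e-04]), 'ee_pos': array([ 231.51731903, -525.76246146,  213.14943247]), 'ee_rot': array([-1.79900148e+02,  1.09496239e-04,  2.37679069e+01]), 'force': array([-0.06905421, -0.18926017, -0.0192563 ]), 'torque': array([-0.04996022, -0.01811522, -0.03904389]), 'gripper_width': 90.89715110022755}
top {'camera_matrix': array([[447.79279227,   0.        , 321.12680482],
       [  0.        , 447.79279227, 241.1998619 ],
       [  0.        ,   0.        ,   1.        ]]), 'R': array([[-0.00414424, -0.99998637,  0.00317415],
       [-0.9828686 ,  0.00348838, -0.18427466],
       [ 0.18426108, -0.00388346, -0.98286966]]), 't': array([-4.83490251e-01,  6.17740266e+02,  1.08605828e+03])}
side {'camera_matrix': array([[592.52804467,   0. 
[... 170 characters left out ...]
01603433],
       [-0.00664151, -0.68870164, -0.72501444],
       [ 0.03026929,  0.72455973, -0.688547  ]]), 't': array([-570.18729965,   82.18125303, 1298.71589986])}
wrist {'camera_matrix': array([[431.86351019,   0.        , 314.89051724],
       [  0.        , 431.86351019, 239.17406875],
       [  0.        ,   0.        ,   1.        ]]), 'hand_eye': array([[ 8.61623095e-04, -9.71445101e-01, -2.37262880e-01,
         6.70723732e+01],
       [ 9.99999274e-01,  1.03698599e-03, -6.14308016e-04,
         5.27113304e-01],
       [ 8.42804794e-04, -2.37262178e-01,  9.71445289e-01,
        -1.70356809e+02],
       [ 0.00000000e+00,  0.00000000e+00,  0.00000000e+00,
         1.00000000e+00]])}
```

View pics/a_top.png

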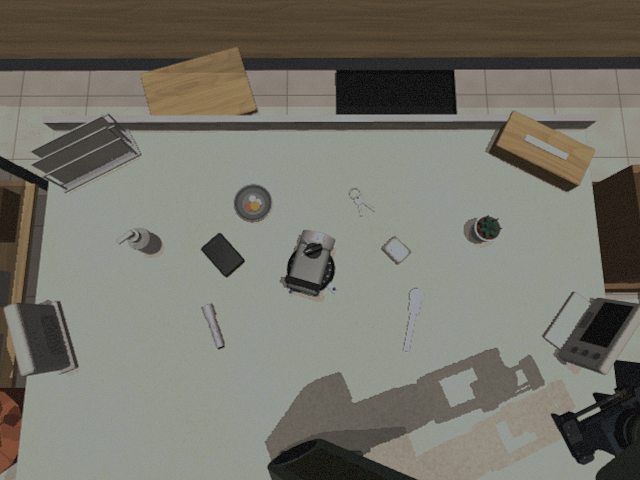

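View pics/a_side.png

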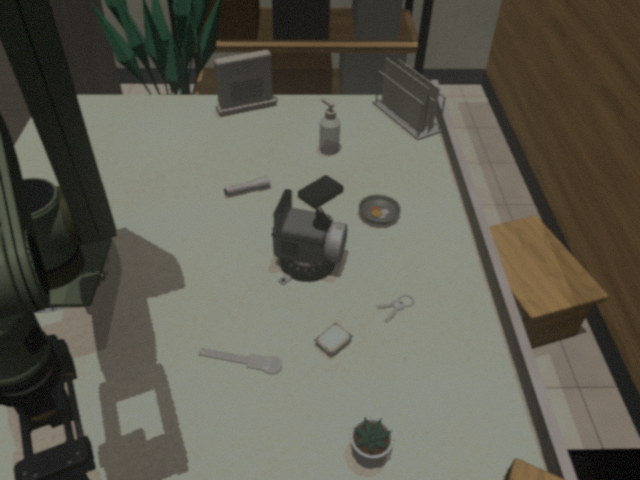

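The top view shows the lamp at about (311,265) with its lens toward (317,235), and the keys at about (361,201). I'll zoom in next.

```bash
cat > h.py <<'E'
import numpy as np,cv2
from workcell import env
def w(name,u,v,z):
    p=env.camera_params(name);K=p["camera_matrix"];R=p["R"];t=p["t"]
    d=R.T@np.linalg.inv(K)@np.array([u,v,1.]);c=-R.T@t
    return c+d*(z-c[2])/d[2]
def pr(name,X):
    p=env.camera_params(name);q=p["camera_matrix"]@(p["R"]@np.array(X,float)+p["t"]);return q[:2]/q[2]
E
python3 - <<'E'
import cv2
im=cv2.imread("pics/a_top.png")
cv2.imwrite("pics/b.png",cv2.resize(im[175:305,240:410],None,fx=4.6,fy=4.6,interpolation=cv2.INTER_CUBIC))
im=cv2.imread("pics/a_side.png")
cv2.imwrite("pics/c.png",cv2.resize(im[170:330,250:420],None,fx=3.7,fy=3.7,interpolation=cv2.INTER_CUBIC))
E
```

```text
(no output)
```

View pics/b.png

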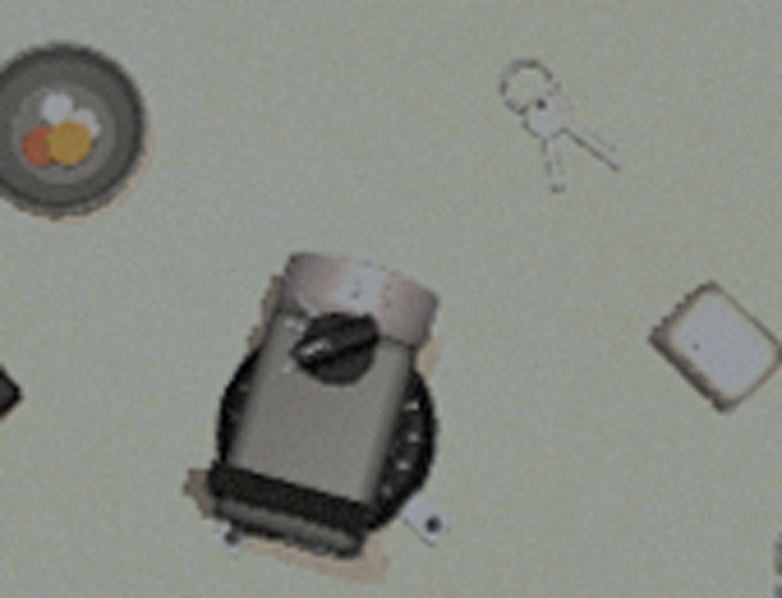

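View pics/c.png

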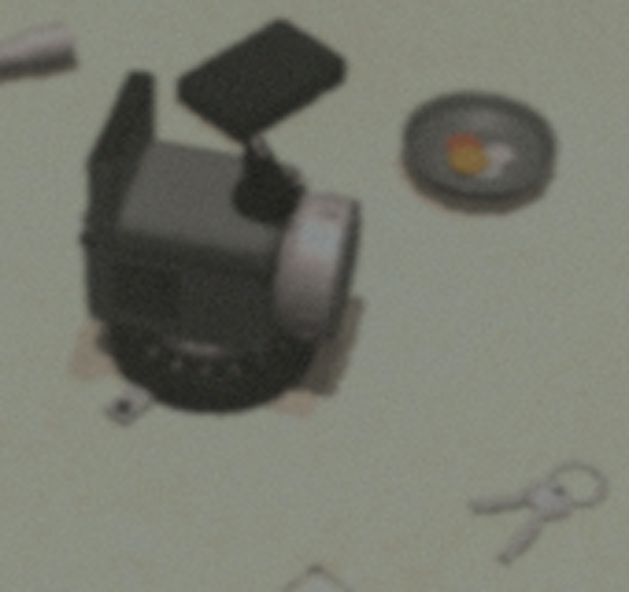

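```bash
python3 - <<'E'
from h import *
def c(x,y,z): return w("top",240+x/4.6,175+y/4.6,z)
for n,x,y,z in[("tabL",232,538,3),("tabR",432,523,3),("baseL",218,425,22),("baseR",436,425,22),("tl",215,463,165),("tr",372,510,165),("dial",340,340,138),("bezL",292,255,119*0+100),("bezR",437,300,100),("keys",555,125,2),("ring",527,87,2),("tip1",617,167,2),("tip2",557,188,2),("dialgripA",300,355,150),("dialgripB",374,322,150)]:
    print(n,c(x,y,z).round(0))
def s(x,y,z): return w("side",250+x/3.7,170+y/3.7,z)
for n,x,y,z in[("tabR",125,405,3),("ring",577,485,2),("tip1",505,560,2),("tip2",475,507,2),("baseR edge",225,410,0),("dial",268,185,138)]:
    print(n,s(x,y,z).round(0))
E
```

```text
tabL [493.  78.   3.]
tabR [501. -36.   3.]
baseL [555.  85.  22.]
baseR [555. -38.  22.]
tl [518.  76. 165.]
tr [495.  -1. 165.]
dial [584.  15. 138.]
bezL [637.  41. 100.]
bezR [612. -37. 100.]
keys [ 736. -111.    2.]
ring [759. -95.   2.]
tip1 [ 710. -147.    2.]
tip2 [ 698. -112.    2.]
dialgripA [574.  35. 150.]
dialgripB [591.  -3. 150.]
tabR [502. -31.   3.]
ring [760. -94.   2.]
tip1 [ 713. -148.    2.]
tip2 [ 700. -110.    2.]
baseR edge [560. -33.   0.]
dial [584.  12. 138.]
```

```bash
cat >> h.py <<'E'
def goal(x,y,z,yaw):
    s=env.state();p=np.array(s["ee_pos"]);r=np.radians(s["ee_rot"])
    from scipy.spatial.transform import Rotation as Ro
    R=Ro.from_euler("xyz",r).as_matrix()
    d=R.T@(np.array([x,y,z])-p)
    dy=(yaw-s["ee_rot"][2]+180)%360-180
    print("t",s["time_s"],"p",p.round(1),"rot",s["ee_rot"].round(1),"F",s["force"].round(1),"T",s["torque"].round(2),"w",round(s["gripper_width"],1))
    print("row",(d/500).round(4),"turn",round(-dy/45,4))
def pose(): 
    s=env.state();print("t",s["time_s"],"p",s["ee_pos"].round(1),"rot",s["ee_rot"].round(1),"F",s["force"].round(1),"T",s["torque"].round(2),"w",round(s["gripper_width"],1));return s
E
python3 -c "
from h import *
goal(470,20,300,73.4)"
```

```text
t 0.15 p [ 231.6 -525.9  213.3] rot [-179.9   -0.    23.8] F [ 0.4 -0.4  0. ] T [ 0.03 -0.    0.01] w 91.3
row [ 0.8764 -0.8073 -0.1723] turn -1.103
```

{"op": "arm_command", "data": {
  "targets": [
    [0.35, 0.875, -0.805, -0.17, -1],
    [0.35, 0.875, -0.805, -0.17, -1],
    [0.35, 0.875, -0.805, -0.17, -1],
    [0.35, 0.875, -0.805, -0.17, -1],
    [0.35, 0.875, -0.805, -0.17, -1],
    [0.35, 0.875, -0.805, -0.17, -1],
    [0.35, 0.875, -0.805, -0.17, -1],
    [0.35, 0.875, -0.805, -0.17, -1]
  ]
}}

```text
time_s: 0.82
ee_pos: [364.0, -221.9, 261.3]
ee_rot: [-180.0, -0.1, 68.8]
force: [1.3, -1.0, 0.1]
gripper_width: 58.9
```

```bash
python3 -c "
from h import *
goal(470,20,300,73.4)"
```

```text
t 0.8167 p [ 364.  -221.9  261.3] rot [-1.80e+02 -1.00e-01  6.88e+01] F [ 1.3 -1.   0.1] T [-0.02 -0.1  -0.03] w 58.9
row [ 0.5279  0.0228 -0.0769] turn -0.102
```

{"op": "arm_command", "data": {
  "targets": [
    [0.4, 0.528, 0.023, -0.077, -0.1],
    [0.4, 0.528, 0.023, -0.077, -0.1],
    [0.4, 0.528, 0.023, -0.077, -0.1],
    [0.4, 0.528, 0.023, -0.077, -0.1],
    [0.4, 0.528, 0.023, -0.077, -0.1],
    [0.4, 0.528, 0.023, -0.077, -0.1],
    [0.4, 0.528, 0.023, -0.077, -0.1],
    [0.4, 0.528, 0.023, -0.077, -0.1]
  ]
}}

```text
time_s: 1.48
ee_pos: [471.6, 23.5, 300.2]
ee_rot: [-180.0, -0.2, 73.6]
force: [0.2, -0.1, -0.2]
gripper_width: 54.7
```

```bash
python3 -c "
from h import *
goal(502,40,240,73.4)
cv2.imwrite('pics/d.png',env.grab_frame('wrist')[:,:,::-1])"
```

```text
t 1.4833 p [471.6  23.5 300.2] rot [-180.    -0.2   73.6] F [ 0.2 -0.1 -0.2] T [-0.04 -0.11 -0.01] w 54.7
row [0.0485 0.049  0.1205] turn 0.0045
```

View pics/d.png

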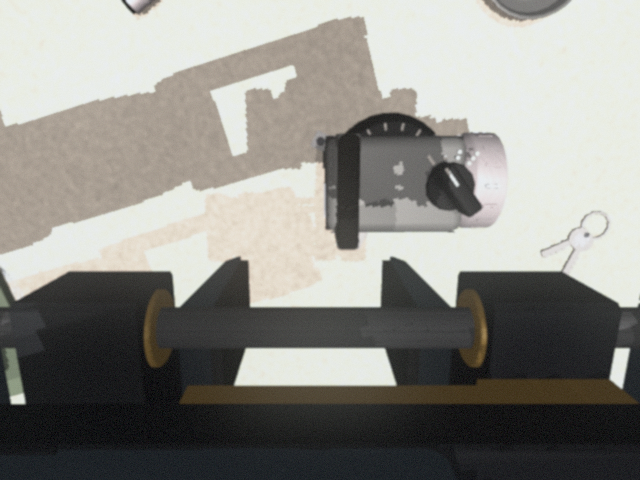

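The wrist view shows the handle bar running from about (347,135) to (347,248), the dial at (451,187) and the key hub at (581,238). I'll triangulate these.

```bash
cat >> h.py <<'E'
def wr(u,v,z,s):
    from scipy.spatial.transform import Rotation as Ro
    R=Ro.from_euler("xyz",np.radians(s["ee_rot"])).as_matrix()
    p=env.camera_params("wrist");H=p["hand_eye"]
    d=R@H[:3,:3]@np.linalg.inv(p["camera_matrix"])@np.array([u,v,1.]);c=R@H[:3,3]+s["ee_pos"]
    return (c+d*(z-c[2])/d[2]).round(1)
E
python3 -c "
from h import *
s=pose()
for n,u,v,z in [('barT',348,135,165),('barB',348,248,165),('dialc',451,188,135),('dend',477,212,150),('dtip',440,160,150),('ring',595,223,2),('hub',581,239,2),('tip',543,252,2),('tip2',566,272,2),('bezT',497,133,76),('bezB',493,226,76),('tabL',321,142,3)]: print(n,wr(u,v,z,s))
"
```

```text
t 1.5333 p [470.5  21.5 299.8] rot [-179.9   -0.    73.5] F [-0.9  0.2 -0.4] T [-0.05 -0.02 -0.04] w 54.7
barT [511.4  78.1 165. ]
barB [490.1   0.7 165. ]
dialc [579.6  16.3 135. ]
dend [590.5  -3.8 150. ]
dtip [572.2  41.6 150. ]
ring [759.3 -93.8   2. ]
hub [ 741.9 -107.6    2. ]
tip [ 698.8 -110.6    2. ]
tip2 [ 720.  -141.3    2. ]
bezT [644.7  40.5  76. ]
bezB [625.3 -41.6  76. ]
tabL [493.5  75.6   3. ]
```

```bash
python3 -c "
from h import *
goal(501.5,40,230,74);goal(501.5,40,142,74)
"
```

```text
t 1.5333 p [470.5  21.5 299.8] rot [-179.9   -0.    73.5] F [-0.9  0.2 -0.4] T [-0.05 -0.02 -0.04] w 54.7
row [0.053  0.0492 0.1395] turn -0.0106
t 1.5333 p [470.5  21.5 299.8] rot [-179.9   -0.    73.5] F [-0.9  0.2 -0.4] T [-0.05 -0.02 -0.04] w 54.7
row [0.0529 0.0494 0.3155] turn -0.0106
```

{"op": "arm_command", "data": {
  "targets": [
    [0.4, 0.053, 0.049, 0.07, -0.01],
    [0.4, 0.053, 0.049, 0.14, -0.01],
    [0.4, 0.053, 0.049, 0.2, -0.01],
    [0.4, 0.053, 0.049, 0.25, -0.01],
    [0.4, 0.053, 0.049, 0.29, -0.01],
    [0.4, 0.053, 0.049, 0.315, -0.01],
    [0.4, 0.053, 0.049, 0.315, -0.01],
    [0.4, 0.053, 0.049, 0.315, -0.01]
  ]
}}

```text
time_s: 2.2
ee_pos: [500.5, 38.9, 141.9]
ee_rot: [-179.8, 0.0, 73.9]
force: [0.7, -0.3, 0.2]
gripper_width: 54.9
```

{"op": "arm_command", "data": {
  "targets": [
    [0.7, 0, 0, 0, 0],
    [0.8, 0, 0, 0, 0],
    [0.9, 0, 0, 0, 0],
    [0.9, 0, 0, 0, 0],
    [0.9, 0, 0, 0, 0],
    [0.9, 0, 0, 0, 0]
  ],
  "squeeze": 15
}}

```text
time_s: 2.7
ee_pos: [500.7, 39.0, 142.2]
ee_rot: [-179.9, 0.0, 73.9]
force: [-0.1, -0.6, 0.2]
gripper_width: 17.8
```

```bash
python3 -c "
from h import *
s=pose()
cv2.imwrite('pics/e.png',env.grab_frame('wrist')[:,:,::-1])
for a in (8,16,20,22):
  # rotate TCP about lamp axis
  c=np.array([555,24.]);p=s['ee_pos'];t=-np.radians(a);M=np.array([[np.cos(t),-np.sin(t)],[np.sin(t),np.cos(t)]])
  q=c+M@(p[:2]-c); goal(q[0],q[1],p[2],s['ee_rot'][2]-a)
"
```

```text
t 2.7 p [500.7  39.  142.2] rot [-179.9    0.    73.9] F [-0.1 -0.6  0.2] T [-0.01 -0.08 -0.03] w 17.8
t 2.75 p [501.   38.8 142.2] rot [-179.9    0.    73.9] F [-0.1  0.4 -0.5] T [-0.1  -0.06 -0.06] w 16.3
row [ 0.0158  0.0003 -0.0001] turn 0.1777
t 2.75 p [501.   38.8 142.2] rot [-179.9    0.    73.9] F [-0.1  0.4 -0.5] T [-0.1  -0.06 -0.06] w 16.3
row [ 0.0312  0.0034 -0.0001] turn 0.3555
t 2.75 p [501.   38.8 142.2] rot [-179.9    0.    73.9] F [-0.1  0.4 -0.5] T [-0.1  -0.06 -0.06] w 16.3
row [ 0.0387  0.0058 -0.0001] turn 0.4444
t 2.75 p [501.   38.8 142.2] rot [-179.9    0.    73.9] F [-0.1  0.4 -0.5] T [-0.1  -0.06 -0.06] w 16.3
row [ 0.0424  0.0071 -0.0001] turn 0.4889
```

View pics/e.png

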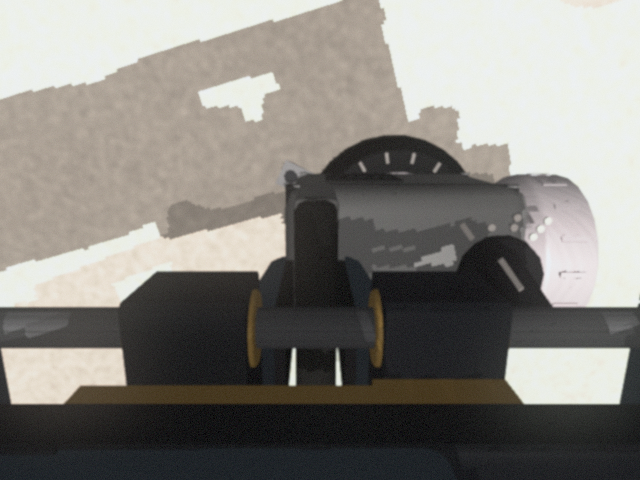

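The fingers hold the handle bar, centred at about (316,330) with the opening at 16.3 mm. The dial pointer is next to the off line. I'll rotate the head 20° clockwise about its axis.

{"op": "arm_command", "data": {
  "targets": [
    [0.9, 0.008, 0, 0, 0.09],
    [0.9, 0.016, 0, 0, 0.18],
    [0.9, 0.024, 0.001, 0, 0.27],
    [0.9, 0.031, 0.003, 0, 0.355],
    [0.9, 0.039, 0.006, 0, 0.445],
    [0.9, 0.039, 0.006, 0, 0.445],
    [0.9, 0.039, 0.006, 0, 0.445]
  ],
  "squeeze": 25
}}

```text
time_s: 3.33
ee_pos: [508.7, 56.4, 142.2]
ee_rot: [-179.9, 0.1, 54.0]
force: [-3.0, -1.9, 1.8]
gripper_width: 16.0
```

```bash
python3 -c "
from h import *
s=pose()
cv2.imwrite('pics/f.png',env.grab_frame('wrist')[:,:,::-1])
cv2.imwrite('pics/g.png',cv2.resize(env.grab_frame('top')[175:305,240:410,::-1],None,fx=4.6,fy=4.6,interpolation=2))
"
```

```text
t 3.3333 p [508.7  56.4 142.2] rot [-1.799e+02  1.000e-01  5.400e+01] F [-3.  -1.9  1.8] T [-0.4   0.2  -0.29] w 16.0
```

View pics/f.png

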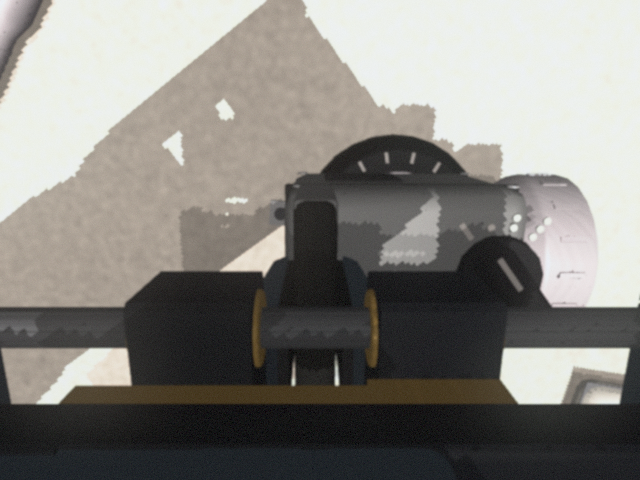

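The head turned with the gripper. I'll release and lift straight up, then check.

{"op": "arm_command", "data": {
  "targets": [
    [0.4, 0, 0, 0, 0],
    [0.4, 0, 0, 0, 0],
    [0.4, 0, 0, 0, 0],
    [0.4, 0, -0.0, -0.06, 0],
    [0.4, 0, 0, -0.14, 0],
    [0.4, -0.1, 0, -0.22, 0],
    [0.4, -0.15, 0, -0.3, 0],
    [0.4, -0.15, 0, -0.3, 0]
  ]
}}

```text
time_s: 4.1
ee_pos: [464.7, -5.2, 295.4]
ee_rot: [179.9, -0.0, 54.0]
force: [0.5, -0.4, 0.1]
gripper_width: 54.8
```

```bash
python3 -c "
from h import *
cv2.imwrite('pics/i.png',env.grab_frame('wrist')[:,:,::-1])
s=pose()
cv2.imwrite('pics/j.png',env.grab_frame('wrist')[:,:,::-1])
"
```

```text
t 4.15 p [465.2  -6.9 299.1] rot [ 1.796e+02 -1.000e-01  5.390e+01] F [ 0.6 -1.2  2.1] T [-0.13 -0.07  0.01] w 54.7
```

View pics/j.png

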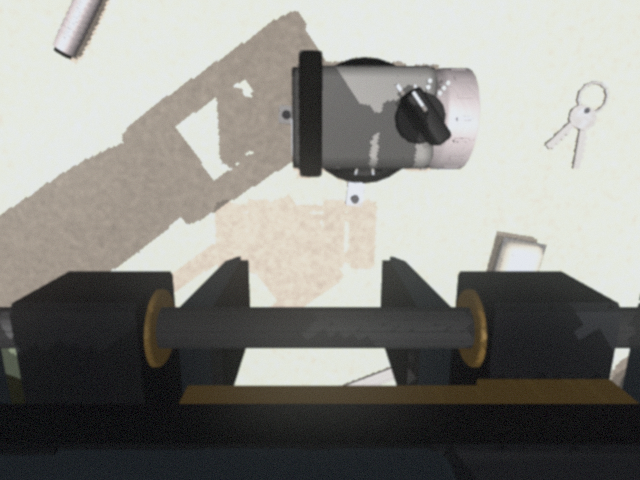

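The lens axis runs along about row 117 and the key hub is at (583,117), so the head points at the keys. Now I'll measure the dial.

```bash
python3 -c "
from h import *
s=pose()
P={}
for n,u,v,z in [('barT',311,52,165),('barB',311,175,165),('skirtL',395,117,126),('skirtR',443,117,126),('dtip',417,91,150),('dend',444,141,150),('ring',592,96,2),('hub',582,117,2),('t1',549,147,2),('t2',576,165,2),('bezT',470,69,76),('bezB',466,167,76),('tabA',286,114,3),('tabB',355,199,3),('mid',348,114,120)]: P[n]=wr(u,v,z,s);print(n,P[n])
d=P['barB']-P['barT'];print(np.degrees(np.arctan2(-d[0],d[1]))-180, np.degrees(np.arctan2(d[0],-d[1])))
d=P['dtip']-P['dend'];print('dial dir',np.degrees(np.arctan2(d[1],d[0])))
print('bar mid',(P['barT']+P['barB'])/2,'dialc',(P['dtip']+P['dend'])/2)
"
python3 -c "
import cv2
im=cv2.imread('pics/j.png')[40:190,280:490];cv2.imwrite('pics/k.png',cv2.resize(im,None,fx=3.8,fy=3.8,interpolation=2))"
```

```text
t 4.2 p [466.   -5.5 296.6] rot [179.7  -0.2  53.8] F [0.4 0.1 0.1] T [ 0.04 -0.    0.04] w 54.7
barT [535.2  91.3 165. ]
barB [488.2  27.1 165. ]
skirtL [563.6  22.  126. ]
skirtR [5.932e+02 4.000e-01 1.260e+02]
dtip [581.6  29.4 150. ]
dend [578.7 -10.7 150. ]
ring [760.5 -89.7   2. ]
hub [ 742.3 -102.2    2. ]
t1 [ 699.6 -108.9    2. ]
t2 [ 713.8 -142.5    2. ]
bezT [645.8  13.3  76. ]
bezB [599.8 -55.4  76. ]
tabA [495.3  81.5   3. ]
tabB [502.4 -33.    3. ]
mid [536.5  44.9 120. ]
-36.20738171018206 -36.20738171018207
dial dir 85.8636161063277
bar mid [511.7  59.2 165. ] dialc [580.15   9.35 150.  ]
```

View pics/k.png

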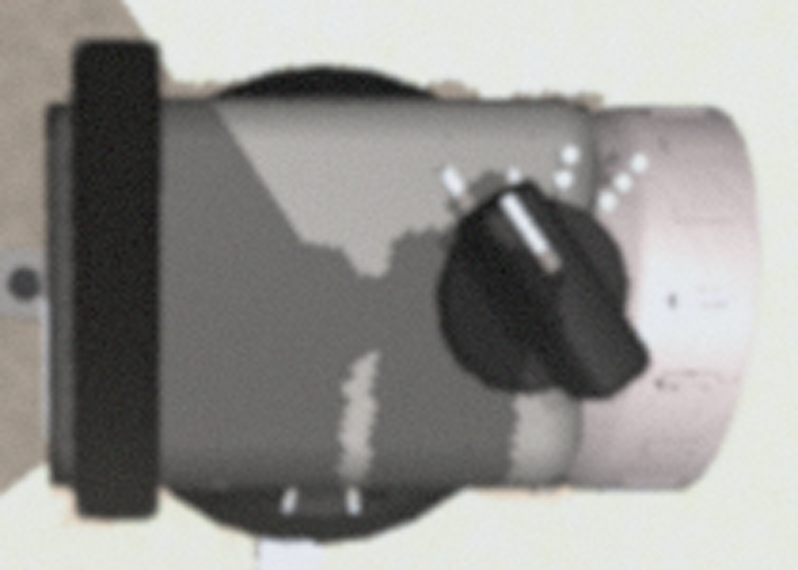

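```bash
python3 -c "
from h import *
goal(579.5,8.5,210,89)
"
```

```text
t 4.2 p [466.   -5.5 296.6] rot [179.7  -0.2  53.8] F [0.4 0.1 0.1] T [ 0.04 -0.    0.04] w 54.7
row [0.156  0.1657 0.1747] turn -0.7813
```

{"op": "arm_command", "data": {
  "targets": [
    [0.45, 0.156, 0.166, 0.05, -0.78],
    [0.45, 0.156, 0.166, 0.1, -0.78],
    [0.45, 0.156, 0.166, 0.15, -0.78],
    [0.45, 0.156, 0.166, 0.175, -0.78],
    [0.45, 0.156, 0.166, 0.175, -0.78],
    [0.45, 0.156, 0.166, 0.175, -0.78],
    [0.45, 0.156, 0.166, 0.175, -0.78]
  ]
}}

```text
time_s: 4.78
ee_pos: [579.7, 9.0, 208.7]
ee_rot: [179.7, 0.0, 88.8]
force: [-0.1, 0.2, 0.4]
gripper_width: 49.8
```

```bash
python3 -c "
from h import *
s=pose()
cv2.imwrite('pics/l.png',env.grab_frame('wrist')[:,:,::-1])
goal(579.5,8.5,131,89)
"
```

```text
t 4.7833 p [579.7   9.  208.7] rot [179.7   0.   88.8] F [-0.1  0.2  0.4] T [-0.08 -0.09 -0.05] w 49.8
t 4.8333 p [579.8   8.8 209.7] rot [179.6   0.   88.8] F [-0.7 -0.2 -1.3] T [-0.02 -0.11 -0.03] w 50.7
row [-0.0006 -0.0018  0.1574] turn -0.0042
```

View pics/l.png

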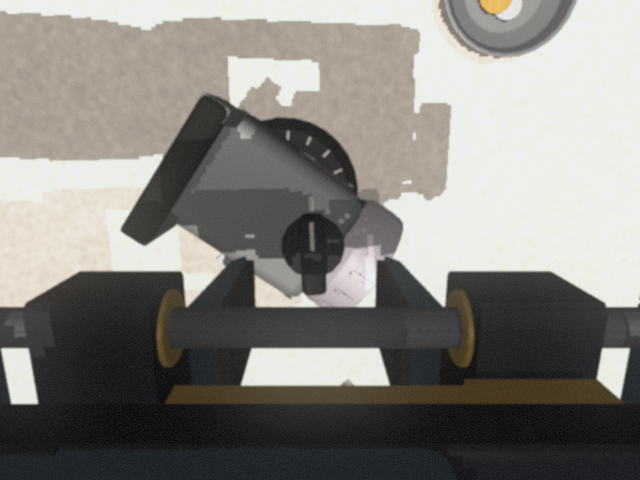

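The dial bar is vertical at about column 313, midway between the fingers and aligned with them. I'll descend.

{"op": "arm_command", "data": {
  "targets": [
    [0.45, 0, -0.002, 0.05, 0],
    [0.45, 0, -0.002, 0.1, 0],
    [0.45, 0, -0.002, 0.14, 0],
    [0.45, 0, -0.002, 0.157, 0],
    [0.45, 0, -0.002, 0.157, 0],
    [0.45, 0, -0.002, 0.157, 0]
  ]
}}

```text
time_s: 5.33
ee_pos: [580.0, 8.9, 132.3]
ee_rot: [179.5, 0.0, 88.8]
force: [0.8, -0.2, 0.3]
gripper_width: 50.1
```

{"op": "arm_command", "data": {
  "targets": [
    [0.7, 0, 0, 0, 0],
    [0.8, 0, 0, 0, 0],
    [0.9, 0, 0, 0, 0],
    [0.95, 0, 0, 0, 0],
    [0.95, 0, 0, 0, 0],
    [0.95, 0, 0, 0, 0]
  ],
  "squeeze": 15
}}

```text
time_s: 5.83
ee_pos: [578.7, 9.1, 132.5]
ee_rot: [179.7, -0.0, 88.8]
force: [-1.4, 1.2, 7.1]
gripper_width: 13.9
```

```bash
python3 -c "
from h import *
s=pose()
cv2.imwrite('pics/m.png',env.grab_frame('wrist')[:,:,::-1])
"
```

```text
t 5.8333 p [578.7   9.1 132.5] rot [179.7  -0.   88.8] F [-1.4  1.2  7.1] T [-0.    0.09  0.04] w 13.9
```

View pics/m.png

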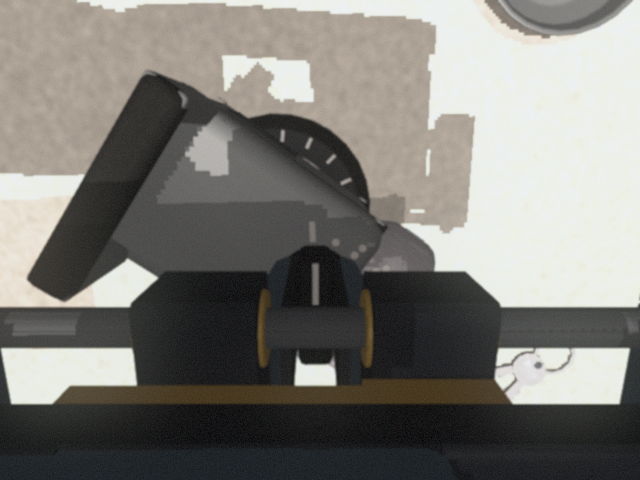

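{"op": "arm_command", "data": {
  "targets": [
    [0.95, 0, 0, 0, 0.12],
    [0.95, 0, 0, 0, 0.24],
    [0.95, 0, 0, 0, 0.36],
    [0.95, 0, 0, 0, 0.48],
    [0.95, 0, 0, 0, 0.6],
    [0.95, 0, 0, 0, 0.72],
    [0.95, 0, 0, 0, 0.84],
    [0.95, 0, 0, 0, 0.84]
  ],
  "squeeze": 25
}}

```text
time_s: 6.55
ee_pos: [579.2, 8.7, 132.5]
ee_rot: [179.7, -0.2, 50.9]
force: [0.4, -2.0, 0.9]
gripper_width: 13.8
```

```bash
python3 -c "
from h import *
s=pose()
cv2.imwrite('pics/n.png',env.grab_frame('wrist')[:,:,::-1])
goal(579.5,8.5,132.5,13)
"
```

```text
t 6.55 p [579.2   8.7 132.5] rot [179.7  -0.2  50.9] F [ 0.4 -2.   0.9] T [-0.29 -0.02  0.01] w 13.8
t 6.6 p [579.2   8.7 132.5] rot [179.7  -0.2  51.1] F [ 0.5 -1.6  0.1] T [-0.37 -0.02 -0.03] w 13.7
row [0.     0.0007 0.0001] turn 0.8462
```

View pics/n.png

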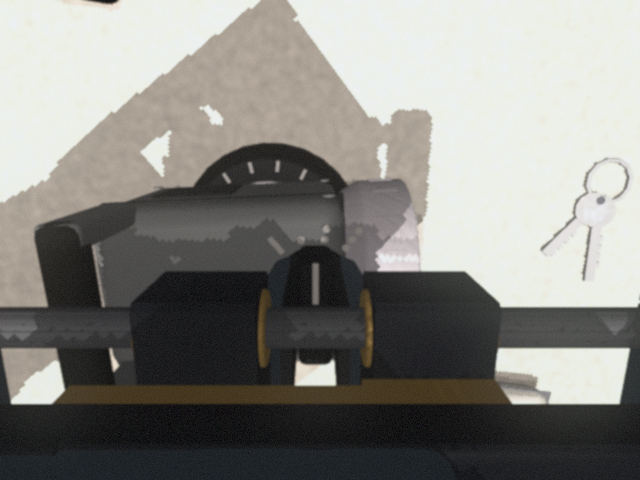

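{"op": "arm_command", "data": {
  "targets": [
    [0.95, 0, 0, 0, 0.12],
    [0.95, 0, 0, 0, 0.24],
    [0.95, 0, 0, 0, 0.36],
    [0.95, 0, 0, 0, 0.48],
    [0.95, 0, 0, 0, 0.6],
    [0.95, 0, 0, 0, 0.72],
    [0.95, 0, 0, 0, 0.83],
    [0.95, 0, 0, 0, 0.83]
  ],
  "squeeze": 25
}}

```text
time_s: 7.27
ee_pos: [579.4, 7.9, 132.5]
ee_rot: [179.8, -0.4, 13.8]
force: [1.3, -3.5, 0.0]
gripper_width: 13.9
```

```bash
python3 -c "
from h import *
s=pose()
cv2.imwrite('pics/o.png',env.grab_frame('wrist')[:,:,::-1])
cv2.imwrite('pics/p.png',cv2.resize(env.grab_frame('side')[170:330,250:420,::-1],None,fx=3.7,fy=3.7,interpolation=2))
print(s['qpos'])
"
```

```text
t 7.2667 p [579.4   7.9 132.5] rot [179.8  -0.4  13.8] F [ 1.3 -3.5  0. ] T [-0.61  0.1   0.17] w 13.9
[-0.28020194 22.05075375 96.37208067 -0.15387883 61.15700731 75.97952654]
```

View pics/o.png

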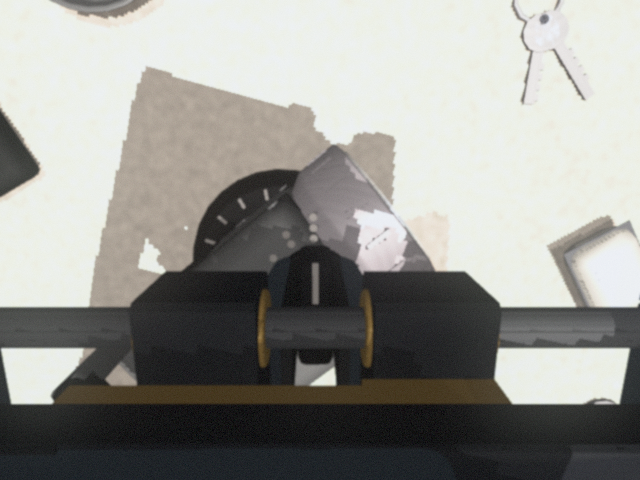

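View pics/p.png

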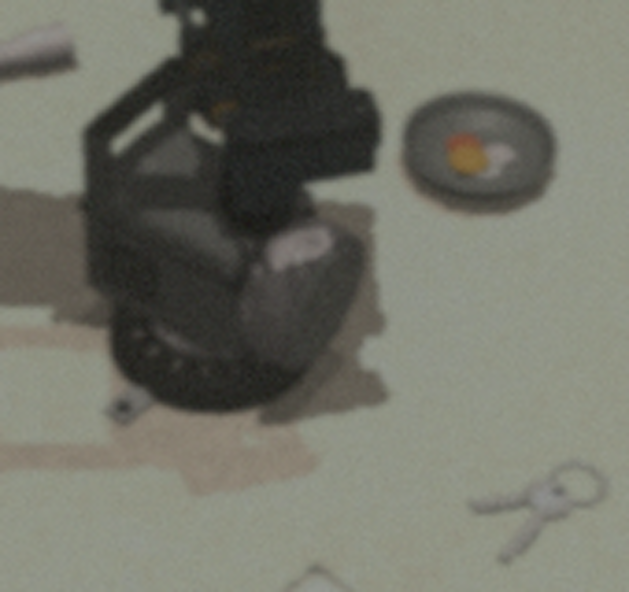

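The pointer lines up with the three dots at about (314,225), and the keys have not moved. I'll hold for a moment, then check the head angle.

{"op": "arm_command", "data": {
  "targets": [
    [0.95, 0, 0, 0, 0.01],
    [0.95, 0, 0, 0, 0.01],
    [0.95, 0, 0, 0, 0.01],
    [0.95, 0, 0, 0, 0.01],
    [0.95, 0, 0, 0, 0.01],
    [0.95, 0, 0, 0, 0.01]
  ],
  "squeeze": 25
}}

```text
time_s: 7.87
ee_pos: [579.4, 7.8, 132.5]
ee_rot: [179.8, -0.4, 13.5]
force: [-0.0, -3.2, 0.4]
gripper_width: 13.6
```

```bash
python3 -c "
from h import *
s=pose()
cv2.imwrite('pics/q.png',env.grab_frame('wrist')[:,:,::-1])
cv2.imwrite('pics/r.png',cv2.resize(env.grab_frame('top')[175:305,240:410,::-1],None,fx=4.6,fy=4.6,interpolation=2))
a=wr(340,147,90,s);b=wr(433,270,90,s);d=b-a;print(a,b,np.degrees(np.arctan2(d[0],-d[1])))
h=wr(544,22,2,s);print('hub',h)
"
```

```text
t 7.8667 p [579.4   7.8 132.5] rot [179.8  -0.4  13.5] F [-0.  -3.2  0.4] T [-0.61  0.19  0.07] w 13.6
[641.8   9.9  90. ] [592.8 -52.2  90. ] -38.275202677800806
hub [ 747.8 -103.5    2. ]
```

View pics/q.png

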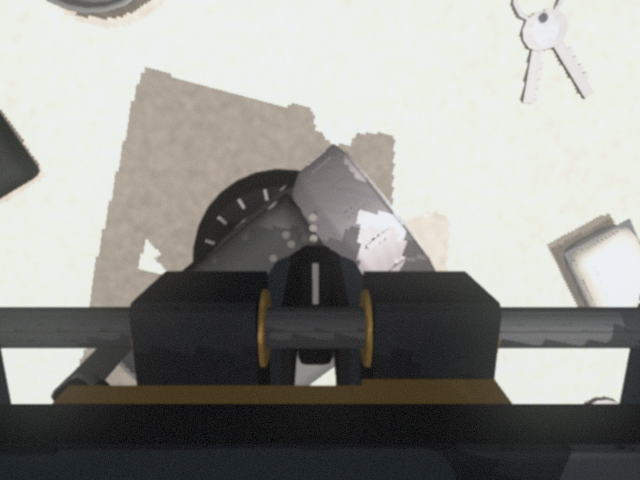

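View pics/r.png

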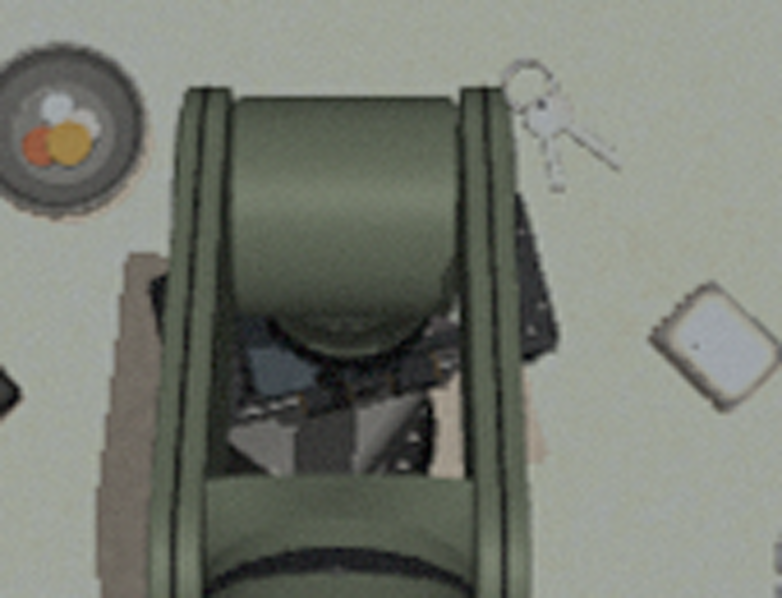

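```bash
python3 -c "
from h import *
env.job_done();pose()"
```

```text
the job is handed in; nothing more can be done
the job is handed in; nothing more can be done
```

I turned the lamp head one click clockwise by its handle, so it now points at the keys. I then turned the dial through its first two clicks to full beam and handed the job in at about 8 s, with the gripper still holding it there. The hand-in gave no verdict, so the checks below are my own.

- **Aim:** after I let go of the handle, the lens direction measured about -36°. A rougher check through the wrist camera at the end gave -38°. By either figure, the lens direction passes 10–16 mm from the key hub; the limit is 42 mm.
- **Dial:** the gripper turned about 75° (1.31 rad) with the dial. The pointer lines up with the three dots, and the fingers still grip the dial bar at 13.6 mm with 25 N set.
- **Other things:** the keys, the dish and the earbud case look unmoved in the last top view. I did not re-measure the other items, but the arm never went near them.

The last reading before hand-in showed the arm still, with about 3 N at the wrist. After hand-in I could not read the state again.

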